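Ease the press weight down with the ratchet crank

ROBOT

A 6-joint arm with a two-finger parallel gripper is mounted at the origin on a cart in front of the work surface, level with it; the furniture and walls round the work are solid. World frame = base frame: x ahead of the robot, y to its left, z up, the work surface at z = 0. Lengths are in m, angles in rad, forces in N, time in s.
With the tool pointing down it reaches from about 0.325 to 0.775 m from the base axis. Payload 5.5 kg.
Tool frame: the origin (TCP) lies midway between the tips of the shut fingers; the grasp point (between the pads) lies bot.grip_point_offset behind it (bot.grip_point_offset is the distance from the TCP to the grasp point, in m); z points along the fingers, y is the line along which they close (so a half turn about z gives the same grasp; the last joint's range is limited). The gripper opens to 88 mm and grips with 3 to 60 N. Pads are 20 mm wide; open, the fingers measure 115 mm over their backs; the gripper's body (75 mm by 178 mm) begins 61 mm behind the grasp point.
Start: joints at [-1.325, 0.091, 1.231, -0, 1.82, -0.057], TCP at [0.179, -0.573, 0.223] pointing down, gripper open.
Joint ranges: [-2.87, 2.87], [-0.86, 2.18], [0.17, 2.46], [-1.51, 4.65], [0.06, 2.69], [-2.65, 2.65]. Speed limits (rad/s): [2.57, 2.57, 3.01, 3.14, 3.14, 3.14].

INTERFACE

Orientations are given as a unit quaternion [x, y, z, w].
In Python, from rig import status, viewer, bot gives the robot as it stands. The module is installed in compiled form; this text tells all that it offers.
- The arm moves only by the shell command python3 -m handwheel 'ROWS' [OPENING]. ROWS is JSON, one flat list of numbers, 6 for each row, row after row: the shift along the tool's x, y, z in cm, then the turn, a rotation vector about the tool's x, y, z in degrees. In form: [dx, dy, dz, rx, ry, rz, dx, dy, dz, rx, ry, rz, ...]. A call has 1 to 12 rows; each row shifts and turns the commanded pose from where the row before left it, along the tool's axes as they then stand; what a row does not reach is not made up. A row lasts 1/12 s, in which the tool goes at most 41.7 mm and 7.16 degrees, less where a joint would pass 70% of its speed; a pose out of reach is approached as far as the arm can. A call is refused whole if a number of a shift passes 4.17 or a number of a turn 7.16, either way. A call with a gripper value outside its range is refused whole. OPENING is the opening, from -1 (shut) to 1 (fully open), set as the call begins (- or left out, the last holds). The fingers move at their own pace and stop on an object; the grip force is fixed at half the most. Time passes only in rows, so rows that do not move let the fingers close. It gives the time, the measured TCP pose, the force, the opening and the grip force at its end, in the units of the state.
- status.get_state(): the state, without advancing time (a new reading comes with each control period).
- viewer.read_camera(name): name is "scene" or "top" or "wrist"; returns the picture (400x640x3 uint8, blue, green, red); there is no depth.
- viewer.get_calibration(name): a dict with "mtx" (3x3 intrinsics, pixels), "rvec" (rotation vector, rad) and "tvec" (3), from world to camera coordinates, as OpenCV has them. Camera axes: x right, y down, z forward; pixel columns grow to the right and rows downward; lengths in m; the calibration is good to about 2 mm. A picture is of the moment at which its call begins: read the wrist's pose just before it. get_calibration takes no time and is no camera call; for the wrist camera it gives the pose at the moment of the call.
- bot.hand_in(): hands the job in; it is judged then, once.
The state is a dict: "clock": time; "q": joint angles; "qd": joint speeds; "joint_torque": joint torques, N m; "tool_pos": TCP position; "eef_rot": TCP orientation; "ft_force": force on the tool from outside, world axes, zero at the start; "torque": the same for the moment, N m; "gripper_width": finger opening in m; "grasp_force": force on a finger pad.
Only numpy, scipy, OpenCV 4.12 (cv2) and the standard library are available. Lean on these libraries where they do the work, as an engineer would, in place of code of your own. Each camera call takes 0.05 s, during which the arm holds its last target. There are 200 camera calls.

TASK

The weight of the small food press hangs above its mould, held by the hooked pawl of the crank. Unhook and lift the pawl by the crank's knob without wrenching it, let the crank turn back slowly under the load until the weight sits with its whole load on the wooden disc in the mould, without letting it run or driving it down hard, then let the pawl back down onto the ratchet and let go. Leave the other things on the worktop alone.

Things in the scene. Friction and masses are not known exactly. Their poses are not given: they have to be found in the camera images.
- press: Food press, fixed to the worktop: wooden base board 136 x 392 mm, its top at 24 mm. Origin on the worktop straight under the crank axis; +y points along the board to the mould (axis at y = 205 mm) and the aluminium column (y = 272 mm, 324 mm high).
- winch: Round grey crank housing, 133 mm wide, on the board's end, fixed. Origin on the crank's vertical axis, 24 mm above the worktop. The crank arm (dark bar 18 mm wide, from the axis to the knob, its top 104 mm above the worktop) turns above a crown of 9 ratchet teeth.
- ratchet: Steel crown ratchet, 133 mm wide, fixed; origin on the crank axis at the tooth floor, 70 mm above the worktop. 9 teeth 11 mm high at 55 mm radius, 38 mm apart: each has an upright face, which holds the pawl's foot against the load, a ledge that overhangs this face by 4 mm, and a ramp on the other side.
- knob (a point): Middle of the upright black knob (25 mm diameter, 45 mm high) on the end of the crank arm, 55 mm from the axis, 134 mm above the worktop at the start. It spins freely, so the hand need not turn with the crank. It is also the pawl's pull: it lifts up to 20 mm against a spring (3.5 N at rest, 6 N at the top).
- crank (a joint): Turn of the crank, rad, 0 at the start; grows anticlockwise seen from above, which lowers the weight by 30 mm per rad. Winding up is clockwise. The load pushes the knob anticlockwise with 5.5 to 9 N (differs, not measured) until the weight lands. Let down where it has landed, the pawl may come to rest on a tooth or ramp, up to 11 mm high: do not force it lower.
- pawl (a joint): Height of the pawl and knob, m: 0 down, 0.020 fully up; above 0.012 the foot passes over all teeth. The loaded foot is hooked under a ledge: pulled up so, it rises 2.5 mm and jams. Wound 4.5 to 7.5 mm at the knob it is clear of the ledge; wound more it climbs the next ramp and lifts the knob with it (harmless unless the knob is held down).
- weight: White plate, 76 mm wide, 8 mm thick, under the steel cylinder (80 mm wide) that the press lowers; the buffer between them gives 1 mm per 6 N. Together 1.1 to 1.6 kg. Origin at the centre of the plate's underside, 190 mm above the worktop at the start. Once landed, each 1 N pushed at the knob presses it down 1.8 N more.
- garlic: Garlic bulb, 56 mm, loose bystander, to be left alone. Origin at its underside.
- tomato: Tomato, 75 mm, loose bystander, to be left alone. Origin at its underside.
- teaspoon: Steel teaspoon, 137 mm long, loose bystander, to be left alone. Origin at its underside.
- mug: White mug with handle, 95 mm high, loose bystander, to be left alone. Origin at its underside.
- honey_jar: Honey jar with red cap, 86 mm high, loose bystander, to be left alone. Origin at its underside.
- lemon: Lemon, 71 mm long, loose bystander, to be left alone. Origin at its underside.
- spice_jar: Spice jar with green cap, 106 mm high, loose bystander, to be left alone. Origin at its underside.
- mould (a point): Centre of the rim of the white slotted mould, 98 mm wide, rim 84 mm above the worktop. In its mouth is a wooden disc 85 mm wide whose top stands 4 to 26 mm above the rim, differently each time; the disc does not move and its height is not measured: feel for it.

How it is judged:
By the outcome, as a careful person would: the job done as asked, in the order asked, and still so for the second after the job is handed in, with the robot touching nothing.
It also fails if it takes over 72 s, if anything falls off the work surface, if the arm or the gripper's body presses on something with over 40 N, if the wrist force passes 120 N, or if a joint passes its speed limit or range.

## Working session

There is one attempt and no reset: what is moved stays moved. The work goes in short steps, Python scripts to look and compute and a shell command to move; the robot and the scene stay as the last step left them, time stands still between calls to the robot, and variables do not carry over. Pictures are saved under pics/ and viewed, at most 10 in all, crops included, and the job is handed in when it is done.

```bash
mkdir -p pics; cat > look.py <<'E'
import cv2,sys,numpy as np
from rig import status, viewer, bot
def save(n,f):
    im=viewer.read_camera(n); cv2.imwrite(f'pics/{f}.png',im); return im
def proj(n,p):
    c=viewer.get_calibration(n); return cv2.projectPoints(np.float64(p).reshape(-1,1,3),c['rvec'],c['tvec'],c['mtx'],None)[0].reshape(-1,2)
def ray(n,uv,z):
    c=viewer.get_calibration(n);R=cv2.Rodrigues(np.float64(c['rvec']))[0];t=np.float64(c['tvec']).ravel()
    o=-R.T@t;d=R.T@np.linalg.inv(c['mtx'])@np.array([uv[0],uv[1],1.]);return o+d*(z-o[2])/d[2]
E
python3 - <<'E'
from look import *
a=save('top','t0');b=save('scene','s0')
s=status.get_state();print(s, bot.grip_point_offset)
E
```

```text
{'clock': 0.1, 'q': array([-1.32469835e+00,  9.17517547e-02,  1.23176050e+00, -1.64679269e-05,
        1.81977138e+00, -5.67238934e-02]), 'qd': array([-0.00073381, -0.00283279, -0.00290685,  0.00121427,  0.00129793,
        0.00098615]), 'joint_torque': array([ 3.73236806e-03, -4.47855413e+01, -4.07571101e+01,  7.00019184e-02,
        2.84007780e-02, -1.09442444e-04]), 'tool_pos': array([ 0.17884512, -0.57245458,  0.22164179]), 'eef_rot': array([ 9.88559198e-01,  1.50831020e-01, -8.78834404e-05, -8.40948400e-04]), 'ft_force': array([ 0.81206456,  0.36331366, -0.81504694]), 'torque': array([ 0.04166492, -0.01218416,  0.01115209]), 'grasp_force': 0.0, 'gripper_width': 0.08790169664830556} 0.0187
```

View pics/t0.png

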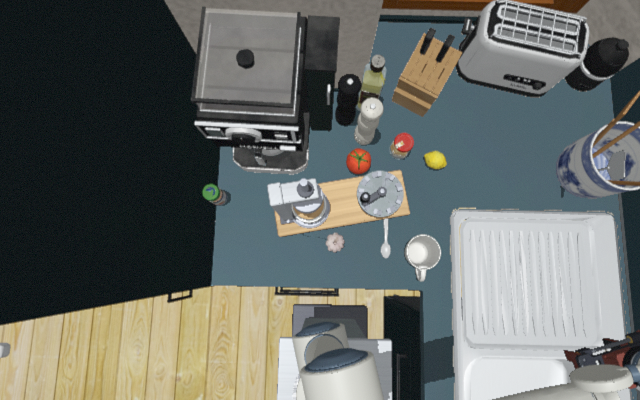

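View pics/s0.png

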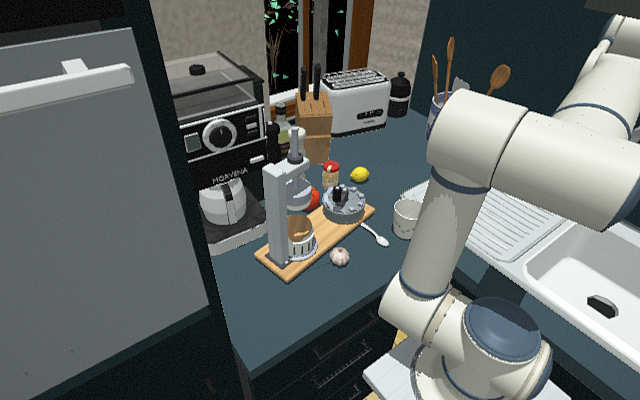

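The top view shows the winch at about (380,195) with two dark blobs, the crank, at (365,198) and (382,192). The mould and column are at about (305,205), and the tomato, jar, lemon, spoon and mug surround the board. I'll enlarge both views of the crank.

```bash
python3 - <<'E'
from look import *
a=cv2.imread('pics/t0.png')[150:250,260:420];b=cv2.imread('pics/s0.png')[140:280,250:410]
a=cv2.resize(a,None,fx=4.5,fy=4.5,interpolation=cv2.INTER_CUBIC)[:300];b=cv2.resize(b[:70,50:130],None,fx=4,fy=4,interpolation=cv2.INTER_CUBIC)
o=np.zeros((600,800,3),np.uint8);o[:300,:720]=a[:, :720];o[310:590,:320]=b;cv2.imwrite('pics/c0.png',o)
for z in (.07,.104): print(z,ray('top',(380,194),z),ray('top',(365,198),z))
print(ray('top',(365,198),.156),ray('top',(382,192),.156))
E
```

```text
0.07 [ 0.5567899  -0.11783514  0.07      ] [ 0.54438951 -0.07546359  0.07      ]
0.104 [ 0.5507616  -0.11311273  0.104     ] [ 0.53872794 -0.07199427  0.104     ]
[ 0.53006906 -0.06668824  0.156     ] [ 0.54697515 -0.11113445  0.156     ]
```

View pics/c0.png

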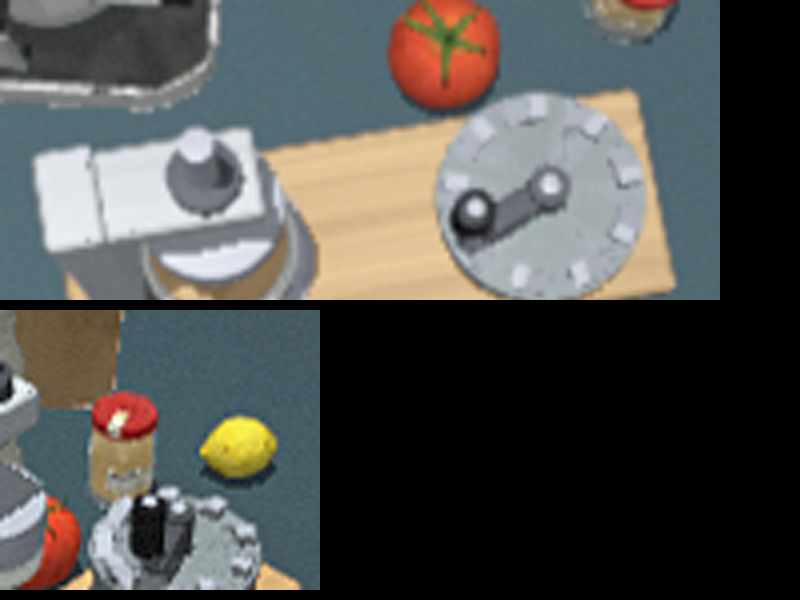

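The enlarged view shows the black knob's top at top-view pixel (365.6,196.7) and scene pixel (337,187). The grey axis post is at (382,192), and the crank points toward the mould. The weight hangs over the mould on the left.

```bash
python3 - <<'E'
from look import *
def P(n):
    c=viewer.get_calibration(n);return c['mtx']@np.hstack([cv2.Rodrigues(np.float64(c['rvec']))[0],np.float64(c['tvec']).reshape(3,1)])
X=cv2.triangulatePoints(P('top'),P('scene'),np.float64([[365.6],[196.7]]),np.float64([[337],[186.7]]));print('tri',(X[:3]/X[3]).ravel())
k=ray('top',(365.6,196.7),.156);print('knob',k)
im=cv2.imread('pics/t0.png');A=ray('top',(380.2,193.3),.078);print('axis',A,np.linalg.norm((k-A)[:2]))
a=ray('top',(400.4,170.4),.024);b=ray('top',(410,213.8),.024);print('end',a,b,np.linalg.norm(a-b))
d=(a-b)[:2];print('ang board', np.degrees(np.arctan2(d[0],-d[1]))) 
v=(k-A)[:2];print('crank ang',np.degrees(np.arctan2(v[1],v[0])))
s=status.get_state();from scipy.spatial.transform import Rotation as R
T=R.from_quat(s['eef_rot']);print(T.as_matrix().round(3));g=np.array([k[0],k[1],.24]);print(T.inv().apply(g-s['tool_pos'])*100)
E
```

```text
tri [ 0.53395041 -0.06793018  0.15561779]
knob [ 0.53354711 -0.06823947  0.156     ]
axis [ 0.55738049 -0.11728799  0.078     ] 0.05453244568894753
end [ 0.63745009 -0.18490119  0.024     ] [ 0.50820068 -0.21175283  0.024     ] 0.1320091689610672
ang board 101.7362819648921
crank ang 115.91578475849495
[[ 0.954  0.298 -0.   ]
 [ 0.298 -0.954  0.002]
 [ 0.    -0.002 -1.   ]]
[ 48.89269713 -37.55277167  -1.76848301]
```

```bash
python3 -m handwheel '[2.445,-1.878,-0.09,0,0,0, 2.445,-1.878,-0.09,0,0,0, 2.445,-1.878,-0.09,0,0,0, 2.445,-1.878,-0.09,0,0,0, 2.445,-1.878,-0.09,0,0,0, 2.445,-1.878,-0.09,0,0,0, 2.445,-1.878,-0.09,0,0,0, 2.445,-1.878,-0.09,0,0,0, 2.445,-1.878,-0.09,0,0,0, 2.445,-1.878,-0.09,0,0,0]' 0.2
python3 -m handwheel '[2.445,-1.878,-0.09,0,0,0, 2.445,-1.878,-0.09,0,0,0, 2.445,-1.878,-0.09,0,0,0, 2.445,-1.878,-0.09,0,0,0, 2.445,-1.878,-0.09,0,0,0, 2.445,-1.878,-0.09,0,0,0, 2.445,-1.878,-0.09,0,0,0, 2.445,-1.878,-0.09,0,0,0, 2.445,-1.878,-0.09,0,0,0, 2.445,-1.878,-0.09,0,0,0]'
python3 -m handwheel '[0,0,0,0,0,-6.6, 0,0,0,0,0,-6.6, 0,0,0,0,0,-6.6, 0,0,0,0,0,-6.6, 0,0,0,0,0,-6.6, 0,0,0,0,0,-6.6, 0,0,0,0,0,-6.6, 0,0,0,0,0,-6.6, 0,0,0,0,0,-6.6, 0,0,0,0,0,-6.6, 0,0,0,0,0,-6.6, 0,0,0,0,0,0]'
python3 - <<'E'
from look import *
save('wrist','w1');s=status.get_state();print(s['q'],s['eef_rot'],s['ft_force'])
print(proj('wrist',[[.5337,-.0681,.156],[.5574,-.1173,.078]]))
from scipy.spatial.transform import Rotation as R
print(R.from_quat(s['eef_rot']).as_matrix().round(3))
E
```

```text
clock: 0.93
tool_pos: [0.3568, -0.3191, 0.2313]
eef_rot: [0.989, 0.151, -0.0, -0.0]
ft_force: [0.9, -0.8, -0.1]
gripper_width: 0.0525
grasp_force: 0.0
clock: 1.77
tool_pos: [0.5342, -0.0669, 0.2402]
eef_rot: [0.989, 0.151, -0.0, -0.0]
ft_force: [0.2, -1.1, 0.2]
gripper_width: 0.0529
grasp_force: 0.0
clock: 2.77
tool_pos: [0.5335, -0.0684, 0.2401]
eef_rot: [0.706, 0.708, -0.0, -0.0]
ft_force: [0.1, 0.6, 0.1]
gripper_width: 0.0529
grasp_force: 0.0
[-1.90673083e-01 -7.10812875e-02  1.36296704e+00  2.83270117e-05
  1.85062397e+00 -1.87640282e-01] [ 7.08175393e-01  7.06036403e-01 -2.46219051e-04 -3.87060940e-04] [ 0.75896163  0.44154832 -0.41003207]
[[321.4672495  208.58108344]
 [341.65764242 226.70042608]]
[[ 0.003  1.    -0.001]
 [ 1.    -0.003  0.   ]
 [ 0.    -0.001 -1.   ]]
```

View pics/w1.png

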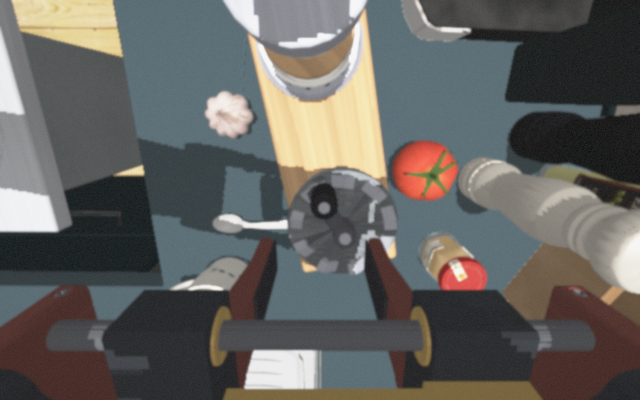

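The wrist view shows the knob top at (322,208), within a pixel of its predicted position, and centred between the fingers. I'll descend and grip.

```bash
python3 -m handwheel '[0,0,1.25,0,0,0, 0,0,1.25,0,0,0, 0,0,1.25,0,0,0, 0,0,1.25,0,0,0, 0,0,1.25,0,0,0, 0,0,1.25,0,0,0, 0,0,1.25,0,0,0, 0,0,1.25,0,0,0, 0,0,1.25,0,0,0, 0,0,1.25,0,0,0, 0,0,0,0,0,0]'
python3 -m handwheel '[0,0,0,0,0,0, 0,0,0,0,0,0, 0,0,0,0,0,0, 0,0,0,0,0,0, 0,0,0,0,0,0, 0,0,0,0,0,0]' -1
```

```text
clock: 3.73
tool_pos: [0.5323, -0.0681, 0.112]
eef_rot: [0.707, 0.707, -0.001, -0.002]
ft_force: [0.9, -0.1, -0.2]
gripper_width: 0.0526
grasp_force: 0.0
clock: 4.23
tool_pos: [0.5357, -0.0685, 0.1169]
eef_rot: [0.707, 0.707, 0.002, 0.002]
ft_force: [7.0, 0.4, -0.5]
gripper_width: 0.0249
grasp_force: 30.0
```

```bash
python3 -m handwheel '[0.04,0.09,0,0,0,0, 0.04,0.09,0,0,0,0, 0.04,0.09,0,0,0,0, 0.04,0.09,0,0,0,0, 0.04,0.09,0,0,0,0, 0.04,0.09,0,0,0,0, 0,0,0,0,0,0, 0,0,0,0,0,0]'
python3 -c "
from rig import status
s=status.get_state();print(s['tool_pos'],s['ft_force'])"
```

```text
clock: 4.9
tool_pos: [0.5382, -0.0673, 0.1167]
eef_rot: [0.708, 0.706, -0.001, 0.0]
ft_force: [-4.8, -4.2, 6.8]
gripper_width: 0.0243
grasp_force: 30.0
[ 0.53822072 -0.06727736  0.11670021] [-4.83337702 -4.16663949  6.75500006]
```

```bash
python3 -m handwheel '[0,0,0,0,0,0, 0,0,0,0,0,0]' | sed -n 2,4p; python3 -m handwheel '[0.02,0.04,0,0,0,0, 0.02,0.04,0,0,0,0, 0.02,0.04,0,0,0,0, 0,0,0,0,0,0]' | sed -n 2,4p;  python3 -m handwheel '[0,0,0,0,0,0]'| sed -n 2,4p
```

```text
tool_pos: [0.5382, -0.0673, 0.1167]
eef_rot: [0.708, 0.706, -0.001, 0.0]
ft_force: [-4.2, -5.8, 7.1]
tool_pos: [0.5394, -0.0668, 0.1167]
eef_rot: [0.708, 0.706, -0.002, 0.0]
ft_force: [-3.9, -4.6, 5.5]
tool_pos: [0.5393, -0.0668, 0.1167]
eef_rot: [0.708, 0.706, -0.002, 0.0]
ft_force: [-4.8, -4.5, 6.8]
```

```bash
python3 -m handwheel '[0.02,0.045,-0.03,0,0,0, 0.02,0.045,-0.03,0,0,0, 0.02,0.045,-0.03,0,0,0, 0.02,0.045,-0.03,0,0,0, 0,0,-0.03,0,0,0, 0,0,0,0,0,0]' | sed -n 2,4p; python3 -m handwheel '[0,0,0,0,0,0]'| sed -n 2,4p
```

```text
tool_pos: [0.5406, -0.0662, 0.1168]
eef_rot: [0.708, 0.706, -0.002, -0.0]
ft_force: [-3.9, -6.5, 2.5]
tool_pos: [0.5406, -0.0662, 0.1169]
eef_rot: [0.708, 0.706, -0.002, -0.0]
ft_force: [-3.6, -6.1, 2.8]
```

```bash
python3 -m handwheel '[0.02,0.05,0,0,0,0, 0,0,-0.08,0,0,0, 0,0,-0.08,0,0,0, 0,0,-0.08,0,0,0, 0,0,-0.08,0,0,0, 0,0,-0.08,0,0,0, 0,0,0,0,0,0]' | sed -n 2,4p; python3 -m handwheel '[0,0,-0.08,0,0,0,0,0,-0.08,0,0,0,0,0,0,0,0,0]'| sed -n 2,4p
```

```text
tool_pos: [0.5404, -0.0663, 0.1192]
eef_rot: [0.708, 0.706, -0.003, -0.001]
ft_force: [-3.1, -7.9, -4.2]
tool_pos: [0.5405, -0.0663, 0.1207]
eef_rot: [0.708, 0.706, -0.003, -0.001]
ft_force: [-3.4, -7.9, -4.3]
```

```bash
python3 -m handwheel '[-0.01,0,-0.12,0,0,0, -0.01,0,-0.12,0,0,0, -0.01,0,-0.12,0,0,0, -0.01,0,-0.12,0,0,0, -0.01,0,-0.12,0,0,0, -0.01,0,-0.12,0,0,0, -0.01,0,-0.12,0,0,0, -0.01,0,-0.12,0,0,0, -0.01,0,-0.12,0,0,0, -0.01,0,-0.12,0,0,0, 0,0,0,0,0,0]' | sed -n 2,4p; python3 -m handwheel '[0,0,0,0,0,0]'; python3 - <<'E'
from look import *
c=np.array([.5574,-.1173]);p=status.get_state()['tool_pos'][:2];v=p-c;th=np.arctan2(v[1],v[0]);print(np.hypot(*v),np.degrees(th))
# ideal steps from th, 55mm: tool x=world y, tool y=world x ; per 1/12 s
E
```

```text
tool_pos: [0.54, -0.0666, 0.1322]
eef_rot: [0.708, 0.706, -0.003, -0.002]
ft_force: [-4.5, -6.0, -5.8]
clock: 7.9
tool_pos: [0.54, -0.0666, 0.132]
eef_rot: [0.708, 0.706, -0.003, -0.002]
ft_force: [-5.1, -6.9, -5.3]
gripper_width: 0.0244
grasp_force: 29.9
0.053578194371573955 108.94269408412197
```

```bash
cat > nx.py <<'E'
import sys,json,os
from look import *
from scipy.optimize import least_squares
step,ns=float(sys.argv[1]),int(sys.argv[2])   # mm per row, segments of 3 rows
s=status.get_state();p=s['tool_pos'];f=s['ft_force']
L=json.load(open('log.json')) if os.path.exists('log.json') else [[.5357,-.0685]]
L.append(list(p[:2]));json.dump(L,open('log.json','w'));L=np.array(L)
c0=np.array([.5594,-.1177])
c=least_squares(lambda c:np.r_[(np.hypot(*(L-c).T)-.055)/.0005,(c-c0)/.002],c0).x
v=p[:2]-c;th=np.arctan2(v[1],v[0]);u=v/np.hypot(*v);t=np.array([-u[1],u[0]])
ft=f[:2]@t;print('t',s['clock'],'c',c.round(4),'r',np.hypot(*v).round(4),'deg',np.degrees(th).round(1),'ft %.1f fr %.1f fz %.1f z %.4f'%(ft,f[:2]@u,f[2],p[2]))
v0=np.array([.5357,-.0685])-c;turn=(th-np.arctan2(v0[1],v0[0])+.3)%(2*np.pi)-.3;print('crank %.3f knob path %.1f mm'%(turn,turn*55))
K=4000;cmd=p[:2]-f[:2]/K
for i in range(1,ns+1):
    a=th+i*3*step*1e-3/.055
    q=c+.055*np.array([np.cos(a),np.sin(a)])-max(ft,0)/K*np.array([-np.sin(a),np.cos(a)])
    d=(q-cmd)*100/3;cmd=q;print('row [%.3f,%.3f] x3'%(d[1],d[0]))
E
python3 nx.py 1.5 4
```

```text
t 7.9 c [ 0.5596 -0.118 ] r 0.055 deg 110.8 ft 7.2 fr -4.7 fz -5.3 z 0.1320
crank -0.085 knob path -4.7 mm
row [-0.091,-0.126] x3
row [-0.066,-0.135] x3
row [-0.077,-0.129] x3
row [-0.087,-0.122] x3
```

```bash
python3 -m handwheel '[-0.09,-0.125,0,0,0,0, -0.09,-0.125,0,0,0,0, -0.09,-0.125,0,0,0,0, -0.066,-0.135,0,0,0,0, -0.066,-0.135,0,0,0,0, -0.066,-0.135,0,0,0,0, -0.077,-0.13,0,0,0,0, -0.077,-0.13,0,0,0,0, -0.077,-0.13,0,0,0,0, -0.087,-0.12,0,0,0,0, -0.087,-0.12,0,0,0,0, -0.087,-0.12,0,0,0,0]' >/dev/null; python3 nx.py 1.5 4
```

```text
t 8.9 c [ 0.5598 -0.1179] r 0.0549 deg 129.8 ft 6.3 fr -1.0 fz -5.2 z 0.1320
crank 0.241 knob path 13.2 mm
row [-0.102,-0.110] x3
row [-0.106,-0.106] x3
row [-0.115,-0.097] x3
row [-0.122,-0.087] x3
```

Controlled lowering is going well, so I'll continue.

```bash
python3 -m handwheel '[-0.102,-0.11,0,0,0,0, -0.102,-0.11,0,0,0,0, -0.102,-0.11,0,0,0,0, -0.106,-0.106,0,0,0,0, -0.106,-0.106,0,0,0,0, -0.106,-0.106,0,0,0,0, -0.115,-0.097,0,0,0,0, -0.115,-0.097,0,0,0,0, -0.115,-0.097,0,0,0,0, -0.122,-0.087,0,0,0,0, -0.122,-0.087,0,0,0,0, -0.122,-0.087,0,0,0,0]' >/dev/null; python3 nx.py 1.5 8
```

```text
t 9.9 c [ 0.5598 -0.1179] r 0.055 deg 148.5 ft 5.9 fr 0.2 fz -5.5 z 0.1322
crank 0.568 knob path 31.2 mm
row [-0.128,-0.078] x3
row [-0.135,-0.066] x3
row [-0.140,-0.054] x3
row [-0.144,-0.043] x3
row [-0.147,-0.031] x3
row [-0.149,-0.019] x3
row [-0.150,-0.007] x3
row [-0.150,0.006] x3
```

```bash
python3 -m handwheel '[-0.128,-0.078,0,0,0,0, -0.128,-0.078,0,0,0,0, -0.128,-0.078,0,0,0,0, -0.135,-0.066,0,0,0,0, -0.135,-0.066,0,0,0,0, -0.135,-0.066,0,0,0,0, -0.14,-0.054,0,0,0,0, -0.14,-0.054,0,0,0,0, -0.14,-0.054,0,0,0,0, -0.144,-0.043,0,0,0,0, -0.144,-0.043,0,0,0,0, -0.144,-0.043,0,0,0,0]' >/dev/null
python3 -m handwheel '[-0.147,-0.031,0,0,0,0, -0.147,-0.031,0,0,0,0, -0.147,-0.031,0,0,0,0, -0.149,-0.019,0,0,0,0, -0.149,-0.019,0,0,0,0, -0.149,-0.019,0,0,0,0, -0.15,-0.007,0,0,0,0, -0.15,-0.007,0,0,0,0, -0.15,-0.007,0,0,0,0, -0.15,0.006,0,0,0,0, -0.15,0.006,0,0,0,0, -0.15,0.006,0,0,0,0]' >/dev/null; python3 nx.py 1.5 8
```

```text
t 11.9 c [ 0.5597 -0.118 ] r 0.055 deg -173.9 ft 6.4 fr 1.7 fz -5.4 z 0.1326
crank 1.225 knob path 67.4 mm
row [-0.150,0.005] x3
row [-0.147,0.030] x3
row [-0.144,0.042] x3
row [-0.140,0.053] x3
row [-0.135,0.065] x3
row [-0.130,0.076] x3
row [-0.123,0.086] x3
row [-0.116,0.096] x3
```

```bash
python3 -m handwheel '[-0.15,0.005,0,0,0,0, -0.15,0.005,0,0,0,0, -0.15,0.005,0,0,0,0, -0.147,0.03,0,0,0,0, -0.147,0.03,0,0,0,0, -0.147,0.03,0,0,0,0, -0.144,0.042,0,0,0,0, -0.144,0.042,0,0,0,0, -0.144,0.042,0,0,0,0, -0.14,0.053,0,0,0,0, -0.14,0.053,0,0,0,0, -0.14,0.053,0,0,0,0]' >/dev/null
python3 -m handwheel '[-0.135,0.065,0,0,0,0, -0.135,0.065,0,0,0,0, -0.135,0.065,0,0,0,0, -0.13,0.076,0,0,0,0, -0.13,0.076,0,0,0,0, -0.13,0.076,0,0,0,0, -0.123,0.086,0,0,0,0, -0.123,0.086,0,0,0,0, -0.123,0.086,0,0,0,0, -0.116,0.096,0,0,0,0, -0.116,0.096,0,0,0,0, -0.116,0.096,0,0,0,0]' >/dev/null; python3 nx.py 1.5 6
```

```text
t 13.9 c [ 0.5597 -0.1181] r 0.0551 deg -136.2 ft 6.0 fr 1.3 fz -5.5 z 0.1332
crank 1.884 knob path 103.6 mm
row [-0.113,0.099] x3
row [-0.098,0.114] x3
row [-0.088,0.121] x3
row [-0.078,0.128] x3
row [-0.067,0.134] x3
row [-0.056,0.139] x3
```

```bash
python3 -m handwheel '[-0.113,0.1,0,0,0,0, -0.113,0.1,0,0,0,0, -0.113,0.1,0,0,0,0, -0.098,0.114,0,0,0,0, -0.098,0.114,0,0,0,0, -0.098,0.114,0,0,0,0, -0.088,0.121,0,0,0,0, -0.088,0.121,0,0,0,0, -0.088,0.121,0,0,0,0]' >/dev/null
python3 -m handwheel '[-0.078,0.128,0,0,0,0, -0.078,0.128,0,0,0,0, -0.078,0.128,0,0,0,0, -0.067,0.134,0,0,0,0, -0.067,0.134,0,0,0,0, -0.067,0.134,0,0,0,0, -0.056,0.139,0,0,0,0, -0.056,0.139,0,0,0,0, -0.056,0.139,0,0,0,0]' >/dev/null; python3 nx.py 0.8 4; python3 - <<'E'
from look import *
im=save('scene','s2');t=save('top','t2')
o=np.zeros((600,800,3),np.uint8);o[:,:400]=cv2.resize(im[130:280,250:350],(400,600));o[:300,400:]=cv2.resize(t[150:240,270:390],(400,300));cv2.imwrite('pics/c2.png',o)
E
```

```text
t 15.4 c [ 0.5596 -0.1181] r 0.0551 deg -108.0 ft 6.4 fr 0.9 fz -5.1 z 0.1332
crank 2.378 knob path 130.8 mm
row [-0.030,0.075] x3
row [-0.022,0.077] x3
row [-0.019,0.078] x3
row [-0.015,0.079] x3
```

View pics/c2.png

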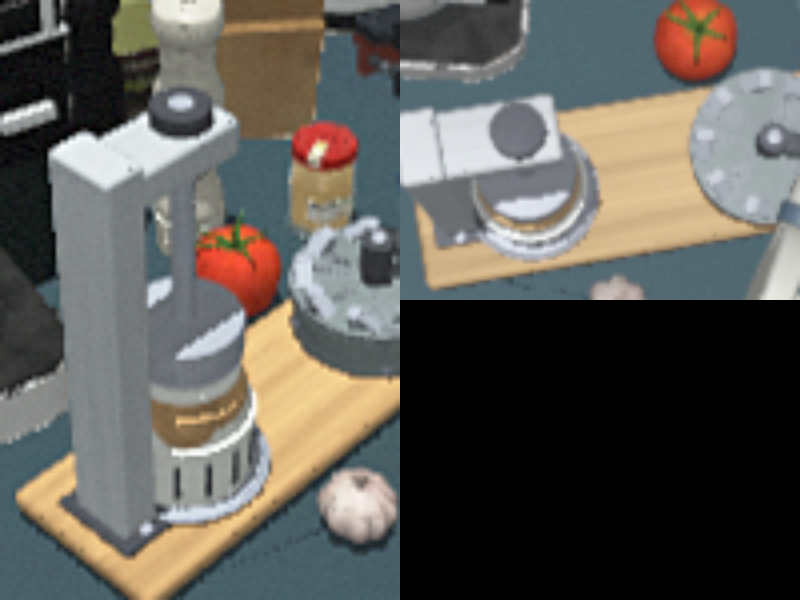

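The weight hangs just above the wooden disc, which stands tall, so landing is near. From here I'll move in slower, shorter steps.

```bash
python3 -m handwheel '[-0.026,0.076,0,0,0,0, -0.026,0.076,0,0,0,0, -0.026,0.076,0,0,0,0, -0.022,0.077,0,0,0,0, -0.022,0.077,0,0,0,0, -0.022,0.077,0,0,0,0, -0.019,0.078,0,0,0,0, -0.019,0.078,0,0,0,0, -0.019,0.078,0,0,0,0]' >/dev/null; python3 nx.py 0.6 3
```

```text
t 16.25 c [ 0.5596 -0.1181] r 0.0551 deg -100.4 ft 5.8 fr 2.0 fz -5.8 z 0.1332
crank 2.510 knob path 138.0 mm
row [-0.026,0.056] x3
row [-0.010,0.059] x3
row [-0.008,0.060] x3
```

```bash
python3 -m handwheel '[-0.016,0.058,0,0,0,0, -0.016,0.058,0,0,0,0, -0.016,0.058,0,0,0,0, -0.01,0.06,0,0,0,0, -0.01,0.06,0,0,0,0, -0.01,0.06,0,0,0,0, -0.008,0.06,0,0,0,0]' >/dev/null; python3 nx.py 0.6 2
```

```text
t 16.8333 c [ 0.5596 -0.1181] r 0.0551 deg -96.0 ft 6.5 fr 0.7 fz -5.6 z 0.1332
crank 2.587 knob path 142.3 mm
row [-0.010,0.059] x3
row [-0.005,0.060] x3
```

```bash
python3 -m handwheel '[-0.008,0.06,0,0,0,0, -0.008,0.06,0,0,0,0, -0.008,0.06,0,0,0,0, -0.004,0.06,0,0,0,0, -0.004,0.06,0,0,0,0, -0.004,0.06,0,0,0,0]' >/dev/null; python3 nx.py 0.6 1
python3 -m handwheel '[-0.001,0.06,0,0,0,0, -0.001,0.06,0,0,0,0, 0.001,0.06,0,0,0,0, 0.001,0.06,0,0,0,0]' >/dev/null; python3 nx.py 0.6 2
```

```text
t 17.3333 c [ 0.5596 -0.1181] r 0.055 deg -92.2 ft 6.0 fr 1.9 fz -6.2 z 0.1332
crank 2.654 knob path 145.9 mm
row [-0.017,0.059] x3
t 17.6667 c [ 0.5596 -0.1182] r 0.055 deg -89.7 ft 5.7 fr 2.9 fz -6.1 z 0.1332
crank 2.698 knob path 148.4 mm
row [-0.023,0.060] x3
row [0.002,0.060] x3
```

```bash
python3 -m handwheel '[-0.01,0.06,0,0,0,0, -0.01,0.06,0,0,0,0, -0.005,0.06,0,0,0,0, 0.002,0.06,0,0,0,0]' >/dev/null; python3 nx.py 0.6 1
python3 -m handwheel '[0.003,0.06,0,0,0,0, 0.003,0.06,0,0,0,0, 0.004,0.06,0,0,0,0, 0.005,0.06,0,0,0,0]' >/dev/null; python3 nx.py 0.6 2
```

```text
t 18.0 c [ 0.5596 -0.1182] r 0.0551 deg -87.3 ft 5.0 fr 1.8 fz -5.4 z 0.1331
crank 2.739 knob path 150.7 mm
row [-0.010,0.061] x3
t 18.3333 c [ 0.5596 -0.1182] r 0.0551 deg -85.8 ft 3.0 fr 0.5 fz -5.4 z 0.1337
crank 2.766 knob path 152.1 mm
row [0.004,0.060] x3
row [0.007,0.060] x3
```

```bash
python3 -m handwheel '[0.003,0.05,0,0,0,0, 0.003,0.05,0,0,0,0, 0.004,0.05,0,0,0,0, 0.004,0.05,0,0,0,0]' >/dev/null; python3 nx.py 0.5 1
python3 -m handwheel '[0,0,0,0,0,0, 0,0,0,0,0,0]' >/dev/null; python3 nx.py 0.5 1
```

```text
t 18.6667 c [ 0.5596 -0.1182] r 0.0552 deg -84.0 ft -0.5 fr -1.1 fz -5.6 z 0.1344
crank 2.797 knob path 153.8 mm
row [0.020,0.044] x3
t 18.8333 c [ 0.5596 -0.1182] r 0.0552 deg -83.9 ft 0.1 fr -1.0 fz -6.5 z 0.1344
crank 2.799 knob path 154.0 mm
row [0.022,0.048] x3
```

```bash
python3 -m handwheel '[0.006,0.04,0,0,0,0, 0.006,0.04,0,0,0,0, 0,0,0,0,0,0]' >/dev/null; python3 nx.py 0.5 0
python3 -m handwheel '[0,0,0.1,0,0,0, 0,0,0.1,0,0,0, 0,0,0.1,0,0,0, 0,0,0,0,0,0]' >/dev/null; python3 nx.py 0.5 0
```

```text
t 19.0833 c [ 0.5596 -0.1182] r 0.0552 deg -83.0 ft -2.0 fr -2.4 fz -5.0 z 0.1345
crank 2.815 knob path 154.8 mm
t 19.4167 c [ 0.5596 -0.1182] r 0.0553 deg -82.8 ft -2.1 fr -2.2 fz -5.5 z 0.1314
crank 2.818 knob path 155.0 mm
```

```bash
python3 -m handwheel '[0,0,0.08,0,0,0, 0,0,0.08,0,0,0, 0,0,0.08,0,0,0, 0,0,0,0,0,0]' >/dev/null; python3 nx.py 0.5 0
python3 -m handwheel '[0,0,0.05,0,0,0, 0,0,0.05,0,0,0, 0,0,0.05,0,0,0,0,0,0,0,0,0]' >/dev/null; python3 nx.py 0.5 0
```

```text
t 19.75 c [ 0.5597 -0.1183] r 0.0553 deg -82.7 ft -1.7 fr -2.4 fz -5.0 z 0.1291
crank 2.820 knob path 155.1 mm
t 20.0833 c [ 0.5597 -0.1183] r 0.0553 deg -82.6 ft -1.4 fr -4.1 fz -5.0 z 0.1280
crank 2.822 knob path 155.2 mm
```

```bash
python3 -m handwheel '[0.02,0,0.05,0,0,0, 0.02,0,0.05,0,0,0, 0.02,0,0.05,0,0,0,0,0,0,0,0,0]' >/dev/null; python3 nx.py 0.5 0
python3 -m handwheel '[0,0,0.05,0,0,0, 0,0,0.05,0,0,0, 0,0,0.05,0,0,0,0,0,0,0,0,0]' >/dev/null; python3 nx.py 0.5 0
```

```text
t 20.4167 c [ 0.5597 -0.1183] r 0.0552 deg -82.5 ft -4.9 fr -3.9 fz 0.8 z 0.1278
crank 2.823 knob path 155.3 mm
t 20.75 c [ 0.5597 -0.1183] r 0.0553 deg -82.5 ft -5.5 fr -5.2 fz 5.2 z 0.1277
crank 2.825 knob path 155.4 mm
```

```bash
python3 -m handwheel '[0,0,-0.05,0,0,0, 0,0,-0.05,0,0,0, 0,0,-0.05,0,0,0,0,0,0,0,0,0]' >/dev/null; python3 nx.py 0.5 0
python3 -m handwheel '[0.04,0,0,0,0,0, 0.04,0,0,0,0,0, 0,0,0,0,0,0]' >/dev/null; python3 nx.py 0.5 0
```

```text
t 21.0833 c [ 0.5597 -0.1183] r 0.0552 deg -82.5 ft -4.7 fr -4.1 fz 1.5 z 0.1278
crank 2.823 knob path 155.3 mm
t 21.3333 c [ 0.5597 -0.1183] r 0.055 deg -82.5 ft -5.9 fr -1.3 fz 2.0 z 0.1278
crank 2.824 knob path 155.3 mm
```

```bash
python3 -m handwheel '[0,-0.04,0,0,0,0, 0,-0.04,0,0,0,0, 0,0,0,0,0,0]' >/dev/null; python3 nx.py 0.5 0
python3 -m handwheel '[0,-0.02,-0.04,0,0,0, 0,-0.02,0,0,0,0, 0,0,0,0,0,0]' >/dev/null; python3 nx.py 0.5 0
```

```text
t 21.5833 c [ 0.5597 -0.1183] r 0.0549 deg -82.7 ft -3.1 fr 1.0 fz 3.8 z 0.1277
crank 2.821 knob path 155.2 mm
t 21.8333 c [ 0.5597 -0.1183] r 0.0547 deg -82.8 ft 0.6 fr 2.8 fz 3.9 z 0.1277
crank 2.818 knob path 155.0 mm
```

```bash
python3 -m handwheel '[-0.03,0.01,-0.05,0,0,0, -0.03,0,-0.06,0,0,0, 0,0,0,0,0,0]' >/dev/null; python3 nx.py 0.5 0
python3 -m handwheel '[0,0,0,0,0,0, 0,0,0,0,0,0, 0,0,0,0,0,0, 0,0,0,0,0,0, 0,0,0,0,0,0]' 0.2; python3 nx.py 0.5 0; python3 - <<'E'
from look import *
im=save('scene','s3');w=save('wrist','w3')
o=np.zeros((600,800,3),np.uint8);o[:,:400]=cv2.resize(im[130:280,250:350],(400,600));o[:250,400:]=cv2.resize(w,(400,250));cv2.imwrite('pics/c3.png',o)
E
```

```text
t 22.0833 c [ 0.5597 -0.1183] r 0.0547 deg -83.2 ft 1.9 fr 3.2 fz 0.9 z 0.1278
crank 2.812 knob path 154.7 mm
clock: 22.5
tool_pos: [0.5655, -0.1721, 0.1275]
eef_rot: [0.707, 0.707, -0.0, -0.0]
ft_force: [0.9, 0.2, -0.0]
gripper_width: 0.0521
grasp_force: 0.0
t 22.5 c [ 0.5597 -0.1183] r 0.0542 deg -83.8 ft 0.9 fr -0.1 fz -0.0 z 0.1275
crank 2.800 knob path 154.0 mm
```

View pics/c3.png

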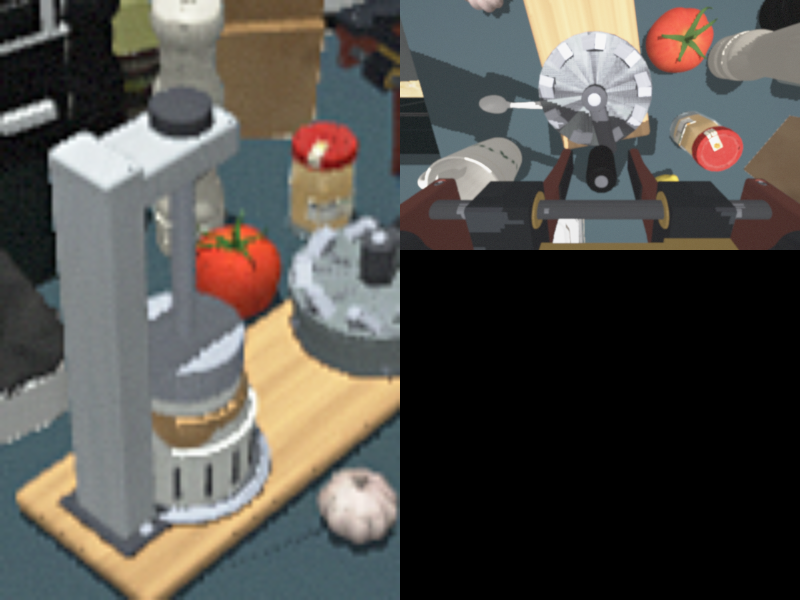

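The weight sits on the disc, the pawl rests on a tooth, and the knob is free between the open fingers. I'll back straight up.

```bash
python3 -m handwheel '[0,0,-0.6,0,0,0, 0,0,-0.8,0,0,0, 0,0,-1.2,0,0,0, 0,0,-1.2,0,0,0, 0,0,-1.2,0,0,0, 0,0,-1.2,0,0,0, 0,0,-1.2,0,0,0, 0,0,-1.2,0,0,0, 0,0,-1.2,0,0,0, 0,0,-1.2,0,0,0, 0,0,0,0,0,0]'; python3 - <<'E'
from look import *
w=save('wrist','w4');im=save('scene','s4')
c=np.array([.5597,-.1183])
for a in (2.75,2.8,2.85): 
    th=np.radians(116)+a; print(a,proj('wrist',[[*(c+.055*np.array([np.cos(th),np.sin(th)])),.167]]))
o=np.zeros((600,800,3),np.uint8);o[:,:400]=cv2.resize(im[130:280,250:350],(400,600));o[:400,400:]=w[100:300,220:420].repeat(2,0).repeat(2,1);cv2.imwrite('pics/c4.png',o)
E
```

```text
clock: 23.52
tool_pos: [0.5664, -0.1727, 0.2415]
eef_rot: [0.707, 0.707, 0.001, 0.002]
ft_force: [-0.5, 0.2, 0.3]
gripper_width: 0.0523
grasp_force: 0.0
2.75 [[317.79126442 214.58666945]]
2.8 [[321.09777948 214.30969268]]
2.85 [[324.38811196 213.87742605]]
```

View pics/c4.png

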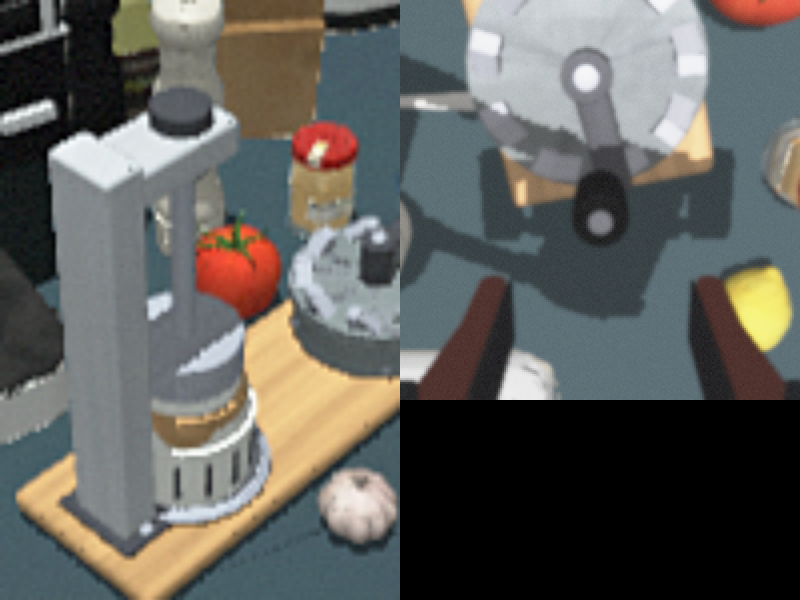

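The weight is resting on the disc. The knob is at about (320,211) in the wrist picture, which is a crank turn of about 2.8 rad and unchanged since I let go. The bystanders are where they were, so I'll hand in.

```bash
python3 -c "
from rig import bot;print(bot.hand_in())"
```

```text
the job is handed in; nothing more can be done
None
```

I unhooked and lifted the pawl, let the weight down slowly onto the wooden disc until the knob carried no load, set the pawl down on a ratchet tooth about 11 mm up, let go, and handed in just after 23.5 s.

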